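# Run the drawing board's locked straightedge to its end stop

### The job

The straightedge on the drawing board is locked to its rail and has to go right to the end so that the sheet is free. Press the lock button on top of its carriage well down with the fingertips and, keeping it pressed the whole way, slide the carriage along the rail until it is fully home against the steel end stop; then let the button spring up and move clear. Do not force the carriage along while it is locked, do not pick anything up, and leave the other things on and around the board where they are.

Things in the scene. Friction and masses are not known exactly. Their poses are not given: they have to be found in the camera images.
- board: wooden drawing board fixed flat to the table, 270 (its x) x 400 (its y) x 18 thick, with an aluminium rail (30 wide, 8 high) along its near edge, 105 on the -x side of its middle and parallel to its y. Origin: centre of the underside, on the table. Its +y axis points along the rail towards the end stop; z is up.
- carriage (a joint): travel in m of the straightedge's grey carriage along the rail (board's +y): 0 at the far-off end, 0.170 when fully home against the end stop. Starts between 0 and 0.05, locked (a pin stands between rack teeth 8 apart, 1 to 2 play) until the lock button is pressed; unlocked it slides with 1 to 2 N. The carriage is 46 (across) x 80 (along the rail), its flat top 40 to 41 above the table.
- finger_rest (a point): middle of the top edge of the upright finger rest at the carriage's end-stop side: a wall 8 thick, as wide as the carriage, its top 63 above the table (14 above the unpressed button); its inner face is 38 from the button's centre. Moves with the carriage. The flat straightedge, 40 wide, top 30 above the table, reaches from the carriage's middle across the board (board's +x) to 215 from the rail.
- lock_button (a joint): travel in m of the lock button on top of the carriage: 0 up (locked), 0.006 fully down. Pushed straight down; it springs back when let go. It begins to give at 4 N, fully down takes 7 N; pressed about 3 mm it frees the carriage, held well down means at least 3.5 mm.
- button_top (a point): centre of the top face of the lock button: a plain black rectangular key, 30 (across the rail) x 40 (along it), proud of the carriage by 8 when up and by 2 when fully down; its top is 49 above the table when up. The point travels with the button and carriage and its axes are parallel to the board's.
- end_stop (a point): centre of the top edge of the end stop's face that meets the carriage: a dark steel block on the rail, 50 (across) x 22 (along) and 44 tall above the table.
- eraser_mid (a point): white block eraser, 55 x 24 x 14, lying on the board; the point is about half-way up its middle. Not part of the job: leave it where it is.
- sharpener_mid (a point): small steel pencil sharpener, 26 x 16 x 12, on the board; the point is about half-way up its middle. Not part of the job: leave it where it is.
- ink_jar_mid (a point): capped glass ink jar, 44 across and about 48 tall, on the board; the point is about half-way up its middle. Not part of the job: leave it where it is.
- tape_roll_mid (a point): roll of tape lying flat, 90 across, 25 tall, on the table in front of the board; the point is about half-way up its middle. Not part of the job: leave it where it is.
- paint_bottle_mid (a point): plastic paint bottle, 60 across, about 165 tall, beside the board; the point is about half-way up its middle. Not part of the job: leave it where it is.
- water_cup_mid (a point): clear open cup, 76 across, 100 tall, beside the board; the point is about half-way up its middle. Not part of the job: leave it where it is.
- brush_mid (a point): paint brush 200 long, handle 20 thick, lying on the table in front of the board; the point is about half-way up its middle. Not part of the job: leave it where it is.

How it is judged:
By the outcome, as a careful person would: the job done as asked, in the order asked, and still so for the second after the job is handed in, with the robot touching nothing.
It also fails if it takes over 38 s, if anything falls off the work surface, if the arm or the gripper's body presses on something with over 40 N, if the wrist force passes 120 N, or if a joint passes its speed limit or range.

### The arm

A 6-joint arm with a two-finger parallel gripper is mounted at the origin on the work surface. World frame = base frame: x ahead of the robot, y to its left, z up, the work surface at z = 0. Lengths are in m, angles in rad, forces in N, time in s.
With the tool pointing down it reaches from about 0.35 to 0.775 m from the base axis. Payload 7.3 kg.
Tool frame: the origin (TCP) lies at the very end of the fingers, on their centre line; the grasp point (between the pads) lies grip_point_offset behind it (grip_point_offset is the distance from the TCP to the grasp point, in m); z points along the fingers, y is the direction in which the jaws open and shut (so a half turn about z gives the same grasp; the last joint's range is limited). The gripper opens to 92 mm and grips with 3 to 60 N. Pads are 19 mm wide; open, the fingers measure 130 mm over their backs; the gripper's body (75 mm by 190 mm) begins 47 mm behind the grasp point.
Start: joints at [1.098, 0.342, 1.524, -0, 1.275, -0.146], TCP at [0.169, 0.497, 0.201] pointing down, gripper open.
Joint ranges: [-2.53, 2.53], [-0.77, 2.02], [0.04, 2.7], [-1, 4.14], [0.28, 2.66], [-3.11, 3.11]. Speed limits (rad/s): [2.57, 2.57, 3.14, 3.14, 3.14, 3.14].

### API

Orientations are given as [roll, pitch, yaw] about the fixed x, y, z axes, in that order (R = Rz(yaw) Ry(pitch) Rx(roll)).
In Python, from cell import * gives the robot as it stands.
- The arm moves only by the shell command python3 -m inch 'ROWS' [OPENING] [FORCE]. ROWS is JSON, a list that holds one entry, the list of rows, each a list of 4 numbers: the shift along the tool's x, y, z in mm, then the turn about the tool's z in rad. In form: [[[x, y, z, roll], ...]]. A call has 1 to 10 rows; each row shifts and turns the commanded pose from where the row before left it, along the tool's axes as they then stand; what a row does not reach is not made up. A row lasts 1/8 s, in which the tool goes at most 62.5 mm and 10.7 degrees, less where a joint would pass 70% of its speed; a pose out of reach is approached as far as the arm can. A call with a gripper value outside its range is refused whole. OPENING is the closure, from -1 (fully open) to 1 (shut), set as the call begins (- or left out, the last holds). The fingers move at their own pace and stop on an object; FORCE is the grip in N (left out, the last holds). Time passes only in rows, so rows that do not move let the fingers close. It gives the time, the measured TCP pose, the force and the opening at its end, in the units of the state.
- observe(): the state, without advancing time (a new reading comes with each control period).
- read_camera(name): name is "side" or "top"; returns a dict with "img" (384x512x3 uint8, blue, green, red), "fx", "fy", "cx", "cy" (pixels), "eye" and "rotation" of the camera in the world. Camera axes: x right, y down, z forward; pixel columns grow to the right and rows downward; lengths in m; the calibration is good to about 2 mm. A picture is of the moment at which its call begins. There is no depth.
- hand_in(): hands the job in, once; it reports no verdict.
Trained networks look in the newest picture that a camera, given by its name, has taken for a name from the list of things; names that differ only in an ending like _2 or _b are one class to them, and where a whole thing is asked for, a point or a joint stands for the part that bears it (a point fixed in the world has none). Each returns a list of dicts, best first, with "conf" (0 to 1); they miss things now and then, are a little off and sometimes report something else, mostly with a low value. They report only what shows in the picture. A call takes as long as a camera call.
- boxes_of(camera, label): "at" ([row, column] in pixels, amid what is visible of it).
- place_of(camera, label): "at" ([row, column] in pixels: a listed point, or the origin of a listed thing).
The state is a dict: "time": time; "qpos": joint angles; "qvel": joint speeds; "joint_efforts": joint torques, N m; "tool_pos": TCP position; "tool_rot": TCP orientation; "contact_force": force on the tool from outside, world axes, zero at the start; "torque": the same for the moment, N m; "opening": finger opening in m.
Only numpy, scipy, OpenCV 4.12 (cv2) and the standard library are available. Lean on these libraries where they do the work, as an engineer would, in place of code of your own. Each camera call takes 0.05 s, during which the arm holds its last target. There are 200 camera calls.

## Working session

There is one attempt and no reset: what is moved stays moved. The work goes in short steps, Python scripts to look and compute and a shell command to move; the robot and the scene stay as the last step left them, time stands still between calls to the robot, and variables do not carry over. Pictures are saved under pics/ and viewed, about 8 in all and at most 12, crops included, and the job is handed in when it is done.

```bash
mkdir -p pics; cat > h.py <<'E'
from cell import *
import numpy as np, cv2
def ray(c,at):
    d=np.array([(at[1]-c["cx"])/c["fx"],(at[0]-c["cy"])/c["fy"],1.])
    return np.array(c["eye"]),np.array(c["rotation"])@d
def atz(c,at,z):
    e,d=ray(c,at); return e+d*(z-e[2])/d[2]
def tri(a,b):
    A=[];B=[]
    for e,d in (a,b):
        d=d/np.linalg.norm(d);P=np.eye(3)-np.outer(d,d);A.append(P);B.append(P@e)
    return np.linalg.lstsq(np.vstack(A),np.hstack(B),rcond=None)[0]
E
python3 - <<'E'
from h import *
np.set_printoptions(precision=4,suppress=True)
C={n:read_camera(n) for n in("top","side")}
for n in C: cv2.imwrite(f"pics/{n}0.png",C[n]["img"])
Z=dict(button_top=.049,finger_rest=.063,end_stop=.044,board=0,eraser_mid=.025,sharpener_mid=.024,ink_jar_mid=.042,tape_roll_mid=.0125,paint_bottle_mid=.0825,water_cup_mid=.05,brush_mid=.01)
for l,z in Z.items():
    r={}
    for n in C:
        p=place_of(n,l)
        if p: r[n]=p[0]; print(l,n,np.round(p[0]["at"],1),round(p[0]["conf"],2),atz(C[n],p[0]["at"],z))
    if len(r)==2: print("   tri",tri(*[ray(C[n],r[n]["at"]) for n in C]))
s=observe();print(s["tool_pos"],s["tool_rot"],s["opening"],s["time"],grip_point_offset)
E
```

```text
Traceback (most recent call last):
  File "h.py", line 7, in atz
    e,d=ray(c,at); return e+d*(z-e[2])/d[2]
                                       ~^^^
IndexError: invalid index to scalar variable.
```

```bash
sed -i 's/np.array(c\["rotation"\])@d/R.from_euler("xyz",c["rotation"]).apply(d)/; 2a from scipy.spatial.transform import Rotation as R' h.py
python3 - <<'E'
from h import *
np.set_printoptions(precision=4,suppress=True)
C={n:read_camera(n) for n in("top","side")}
for n in C: cv2.imwrite(f"pics/{n}0.png",C[n]["img"]);print(n,C[n]["eye"],C[n]["rotation"])
Z=dict(button_top=.049,finger_rest=.063,end_stop=.044,board=0,eraser_mid=.025,sharpener_mid=.024,ink_jar_mid=.042,tape_roll_mid=.0125,paint_bottle_mid=.0825,water_cup_mid=.05,brush_mid=.01)
for l,z in Z.items():
    r={}
    for n in C:
        p=place_of(n,l)
        if p: r[n]=p[0]; print(l,n,np.round(p[0]["at"],1),round(p[0]["conf"],2),atz(C[n],p[0]["at"],z))
    if len(r)==2: print("   tri",tri(*[ray(C[n],r[n]["at"]) for n in C]))
s=observe();print(s["tool_pos"],s["tool_rot"],s["opening"],s["time"],grip_point_offset)
E
```

```text
top [0.4453 0.0534 1.1747] [-3.0114 -0.0265 -1.5603]
side [ 0.4124 -0.6799  0.6101] [-2.1929 -0.0019 -0.2285]
button_top top [229.7 333.6] 0.64 [ 0.5225 -0.1741  0.049 ]
button_top side [254.9 249. ] 0.54 [ 0.513  -0.1584  0.049 ]
   tri [ 0.5162 -0.1708  0.0622]
finger_rest top [233.2 314.5] 0.95 [ 0.5124 -0.1242  0.063 ]
finger_rest side [242.9 247.2] 0.84 [ 0.514  -0.1355  0.063 ]
   tri [ 0.5144 -0.1259  0.0533]
end_stop top [234.3 254.3] 0.7 [0.509  0.0226 0.044 ]
end_stop side [208.4 235.1] 0.74 [0.5121 0.0127 0.044 ]
   tri [0.5115 0.0222 0.0362]
board top [196.  298.5] 0.97 [ 0.6128 -0.0929  0.    ]
board side [246.4 284.8] 0.81 [ 0.6125 -0.1051  0.    ]
   tri [ 0.6152 -0.0945 -0.0112]
eraser_mid top [205.7 363.3] 0.55 [ 0.5865 -0.256   0.025 ]
eraser_mid side [293.6 297.6] 0.87 [ 0.5916 -0.2619  0.025 ]
   tri [ 0.5901 -0.2581  0.0198]
sharpener_mid top [178.5 360.5] 0.41 [ 0.6572 -0.2505  0.024 ]
sharpener_mid side [284.1 325.6] 0.46 [ 0.6563 -0.2516  0.024 ]
   tri [ 0.6571 -0.2507  0.0227]
ink_jar_mid top [176.5 238.6] 0.53 [0.6543 0.0637 0.042 ]
ink_jar_mid side [194.5 282.7] 0.6 [0.6492 0.0452 0.042 ]
   tri [0.6562 0.064  0.0273]
tape_roll_mid top [273.1 230. ] 0.71 [0.4125 0.082  0.0125]
tape_roll_mid side [211.7 191.4] 0.76 [0.401  0.0637 0.0125]
   tri [ 0.4064  0.0824 -0.0027]
paint_bottle_mid top [204.5 191.5] 0.67 [0.5767 0.1756 0.0825]
paint_bottle_mid side [165.6 247.4] 0.91 [0.5729 0.1483 0.0825]
   tri [0.5788 0.1777 0.0638]
water_cup_mid top [199.3 412.5] 0.85 [ 0.6014 -0.3741  0.05  ]
water_cup_mid side [336.8 327.5] 0.87 [ 0.606  -0.3772  0.05  ]
   tri [ 0.6041 -0.3757  0.0478]
brush_mid top [268.2 342.4] 0.59 [ 0.4276 -0.2032  0.01  ]
brush_mid side [284.8 211.8] 0.97 [ 0.4253 -0.1886  0.01  ]
   tri [ 0.4264 -0.2001  0.024 ]
[0.1685 0.4973 0.2013] [3.1415 0.     2.8148] 0.09195835575264939 1.35 0.0188
```

View pics/top0.png

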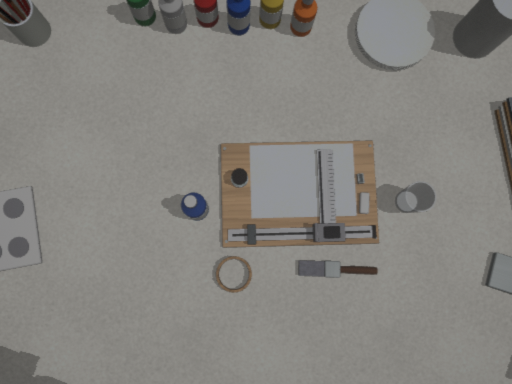

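View pics/side0.png

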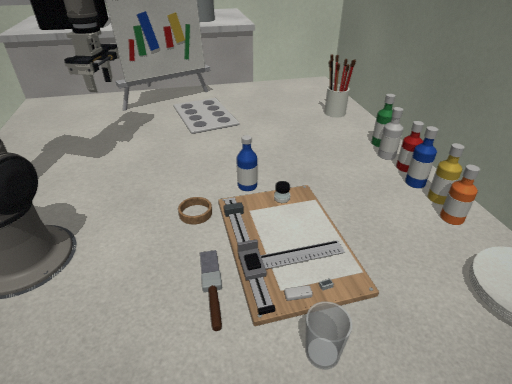

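The top view shows the stop at about (233,252), the carriage at (233,329) with its black button at (232,332), and the rail running nearly along world y. I'll measure it more finely from enlarged crops.

```bash
python3 - <<'E'
from h import *
a=cv2.imread("pics/top0.png")[215:255,220:380]; b=cv2.imread("pics/side0.png")[195:315,215:285]
A=cv2.resize(a,None,fx=5,fy=5,interpolation=cv2.INTER_CUBIC)
B=cv2.resize(b,None,fx=5,fy=5,interpolation=cv2.INTER_CUBIC)
for im,r0,c0 in((A,215,220),(B,195,215)):
    for c in range(0,im.shape[1],50): cv2.putText(im,str(c0+c//5),(c,8),0,.3,(0,0,255),1); cv2.line(im,(c,10),(c,14),(0,0,255),1)
    for r in range(0,im.shape[0],50): cv2.putText(im,str(r0+r//5),(0,r+4),0,.3,(0,0,255),1)
cv2.imwrite("pics/a.png",A);cv2.imwrite("pics/b.png",B)
E
```

```text
(no output)
```

View pics/a.png

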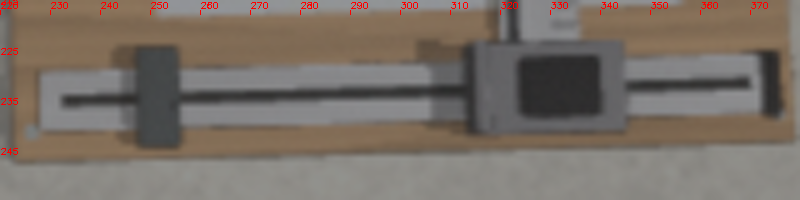

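View pics/b.png

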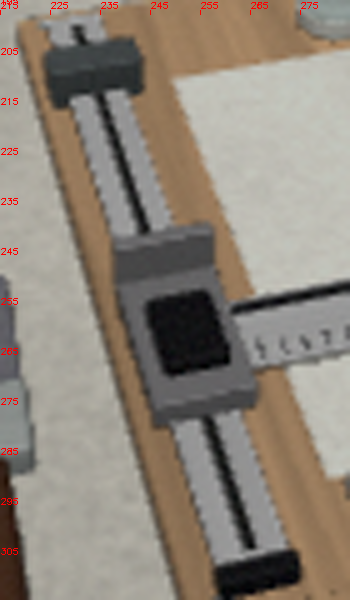

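```bash
python3 - <<'E'
from h import *
np.set_printoptions(precision=4,suppress=True)
C={n:read_camera(n) for n in("top","side")}
P=dict(button=([232.2,331.8],[261.4,252.8],.049),rest=([233,314.7],[241.4,248],.063),stop=([234,255.5],[208.8,235],.044))
for k,(t,s,z) in P.items():
    t=[t[0]-.4,t[1]-.4]; s=[s[0]-.4,s[1]-.4]
    print(k,atz(C["top"],t,z),atz(C["side"],s,z),tri(ray(C["top"],t),ray(C["side"],s)))
# rail slot line on top of rail z=.026
for at in ([235,232],[231.3,369.6]): print(atz(C["top"],at,.026))
E
```

```text
button [ 0.5172 -0.1685  0.049 ] [ 0.5165 -0.1773  0.049 ] [ 0.5179 -0.1701  0.0409]
rest [ 0.5139 -0.1237  0.063 ] [ 0.516  -0.1299  0.063 ] [ 0.5156 -0.1247  0.0578]
stop [0.5108 0.0207 0.044 ] [0.5109 0.013  0.044 ] [0.5115 0.0205 0.0379]
[0.5076 0.0782 0.026 ]
[ 0.5212 -0.2705  0.026 ]
```

The button centre comes out at about (0.517, -0.170), consistent with the rail line. Rail yaw is about 0.039 rad and roughly 0.14 m of travel remains. I'll shut the fingers, turn the jaw line along the rail, and approach at the current height.

```bash
python3 -m inch '[[[0,0,0,-0.183],[0,0,0,-0.183],[-10,-20,0,0],[-19,-40,0,0],[-19,-40,0,0],[-19,-40,0,0],[-19,-40,0,0],[-19,-40,0,0],[-19,-40,0,0],[-19,-40,0,0]]]' 1 20; python3 -m inch '[[[-19,-40,0,0],[-19,-40,0,0],[-19,-40,0,0],[-19,-40,0,0],[-19,-40,0,0],[-19,-40,0,0],[-19,-40,0,0],[-19,-40,0,0],[-10,-20,0,0],[0,0,0,0]]]'
```

```text
time: 2.7
tool_pos: [0.3237, 0.2018, 0.2015]
tool_rot: [3.141, 0.001, -3.102]
contact_force: [1.3, 0.2, -0.3]
opening: 0.001
time: 3.95
tool_pos: [0.4987, -0.1315, 0.2009]
tool_rot: [3.141, -0.0, -3.104]
contact_force: [-0.6, -0.0, -0.6]
opening: 0.0006
```

```bash
python3 -m inch '[[[-8,-15,0,0],[-9,-16,0,0],[0,0,20,0],[0,0,30,0],[0,0,30,0],[0,0,20,0],[0,0,15,0],[0,0,0,0],[0,0,0,0]]]'
python3 - <<'E'
from h import *
C={n:read_camera(n) for n in("top","side")}
b=C["side"]["img"][175:315,200:300];a=C["top"]["img"][190:274,260:400]
cv2.imwrite("pics/c.png",np.hstack([cv2.resize(b,(400,560),interpolation=2),cv2.copyMakeBorder(cv2.resize(a,(400,240),interpolation=2),0,320,0,0,0)]))
print(observe()["tool_pos"])
E
```

```text
time: 5.08
tool_pos: [0.5172, -0.1608, 0.0871]
tool_rot: [-3.141, 0.001, -3.102]
contact_force: [0.1, -0.6, -0.1]
opening: 0.0005
[ 0.51721073 -0.16090841  0.08727217]
```

View pics/c.png

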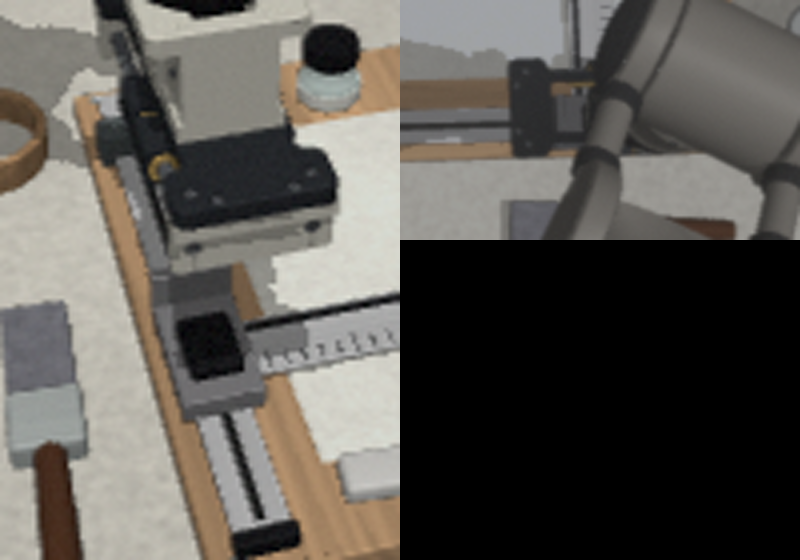

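```bash
python3 - <<'E'
from h import *
c=read_camera("side")
for p in ([.5172,-.161,.087],[.5172,-.161,.106],[.5172,-.161,.153],[.5172,-.170,.049],[.5172,-.180,.087],[.5172,-.142,.087]):
    v=R.from_euler("xyz",c["rotation"]).inv().apply(np.array(p)-c["eye"]);u=[c["cy"]+c["fy"]*v[1]/v[2],c["cx"]+c["fx"]*v[0]/v[2]]
    print(p,np.round(u,1),"crop",np.round([(u[0]-175)*4,(u[1]-200)*4]))
E
```

```text
[0.5172, -0.161, 0.087] [242.8 250.9] crop [271. 204.]
[0.5172, -0.161, 0.106] [236.3 250.8] crop [245. 203.]
[0.5172, -0.161, 0.153] [219.1 250.5] crop [176. 202.]
[0.5172, -0.17, 0.049] [258.4 252. ] crop [334. 208.]
[0.5172, -0.18, 0.087] [249.2 252.8] crop [297. 211.]
[0.5172, -0.142, 0.087] [236.7 249.1] crop [247. 196.]
```

The closed fingers sit above the button (image about (261,252)), with the tip column matching, and the brush, eraser and jar are untouched. I'm lowering onto it in small steps.

```bash
python3 -m inch '[[[0,0,15,0],[0,0,15,0],[0,0,4,0],[0,0,0,0],[0,0,0,0]]]'; python3 -m inch '[[[0,0,2,0],[0,0,2,0],[0,0,2,0],[0,0,0,0],[0,0,0,0]]]'
```

```text
time: 5.85
tool_pos: [0.5168, -0.1607, 0.0525]
tool_rot: [-3.141, 0.0, -3.102]
contact_force: [0.3, -0.3, -0.3]
opening: 0.0001
time: 6.48
tool_pos: [0.5166, -0.1606, 0.0463]
tool_rot: [3.142, 0.0, -3.102]
contact_force: [-0.3, 0.8, 0.4]
opening: 0.0006
```

```bash
python3 -m inch '[[[0,0,1.5,0],[0,0,0,0],[0,0,0,0]]]'; python3 -m inch '[[[0,0,1.5,0],[0,0,0,0],[0,0,0,0]]]';python3 - <<'E'
from h import *
C={n:read_camera(n) for n in("top","side")}
b=C["side"]["img"][175:315,200:300];a=C["top"]["img"][190:274,260:400]
cv2.imwrite("pics/d.png",cv2.resize(b,(570,800)[:2],interpolation=2)[:600])
s=observe();print(s["tool_pos"],s["contact_force"],s["torque"])
E
```

```text
time: 6.85
tool_pos: [0.5166, -0.1606, 0.0448]
tool_rot: [3.142, 0.0, -3.102]
contact_force: [0.7, 0.5, -0.1]
opening: 0.0007
time: 7.22
tool_pos: [0.5166, -0.1606, 0.0433]
tool_rot: [3.141, -0.0, -3.102]
contact_force: [-0.4, -0.7, 0.5]
opening: 0.0004
[ 0.516605   -0.16061127  0.04333206] [0.94151457 0.97892607 1.00075614] [ 0.06255412  0.03733013 -0.01929793]
```

View pics/d.png

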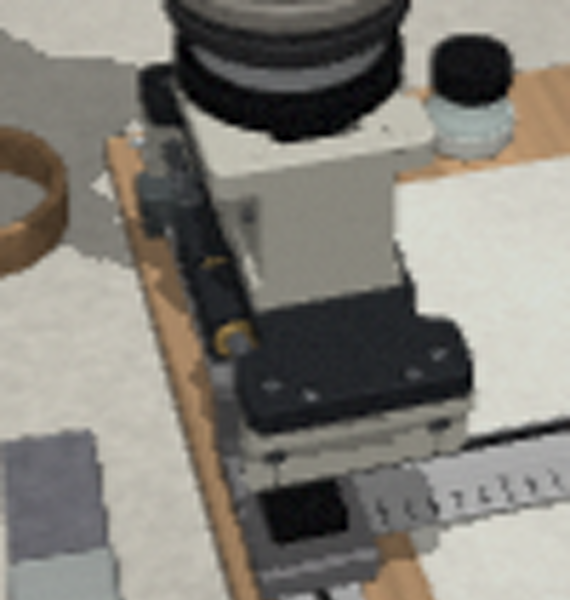

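```bash
python3 - <<'E'
from h import *
C={n:read_camera(n) for n in("top","side")}
a=C["top"]["img"][170:290,215:395];b=C["side"]["img"][60:290,130:330]
A=cv2.resize(a,(400,267),interpolation=2);B=cv2.resize(b,(400,460),interpolation=2)
cv2.imwrite("pics/e.png",np.hstack([B,cv2.copyMakeBorder(A,0,193,0,0,0)]))
for n in C:
    for l in("button_top","lock_button","finger_rest"):
        print(n,l,[(np.round(p["at"],1),round(p["conf"],2)) for p in place_of(n,l)[:2]],[(np.round(p["at"],1),round(p["conf"],2)) for p in boxes_of(n,l)[:2]])
E
```

```text
top button_top [(array([177.5, 359.8]), 0.33)] []Traceback (most recent call last):
  File "<stdin>", line 8, in <module>
ValueError: it knows: board, brush_mid, button_top, end_stop, eraser_mid, finger_rest, ink_jar_mid, paint_bottle_mid, sharpener_mid, tape_roll_mid, water_cup_mid
```

View pics/e.png

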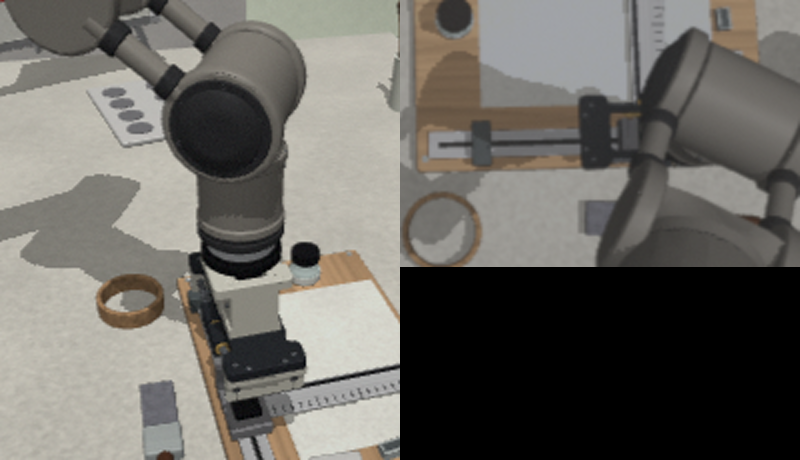

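```bash
for i in 1 2; do python3 -m inch '[[[0,0,1,0],[0,0,0,0],[0,0,0,0]]]' | grep -E 'pos|force'; done
```

```text
tool_pos: [0.5166, -0.1606, 0.0423]
contact_force: [-1.4, -0.4, -0.8]
tool_pos: [0.5166, -0.1606, 0.0413]
contact_force: [0.3, 0.4, -0.6]
```

```bash
for i in 1 2; do python3 -m inch '[[[0,0,1,0],[0,0,0,0],[0,0,0,0]]]' | grep -E 'pos|force'; done
```

```text
tool_pos: [0.5166, -0.1606, 0.0403]
contact_force: [0.2, 0.6, -0.3]
tool_pos: [0.5166, -0.1606, 0.0393]
contact_force: [0.4, -0.2, -1.0]
```

```bash
for i in 1 2; do python3 -m inch '[[[0,0,1,0],[0,0,0,0],[0,0,0,0]]]' | grep -E 'pos|force'; done; python3 - <<'E'
from h import *
C={n:read_camera(n) for n in("top","side")}
for n in C:
    for l in("button_top","finger_rest"):
        for f in (place_of,boxes_of): print(n,l,[(np.round(p["at"],1),round(p["conf"],2)) for p in f(n,l)[:2]])
b=C["side"]["img"][200:280,205:305]; cv2.imwrite("pics/f.png",cv2.resize(b,(750,600),interpolation=2))
o=cv2.imread("pics/side0.png")[240:300,225:300]; 
print(observe()["joint_efforts"])
E
```

```text
tool_pos: [0.5166, -0.1606, 0.0383]
contact_force: [-0.4, -0.1, -0.3]
tool_pos: [0.5166, -0.1606, 0.0373]
contact_force: [0.6, 0.2, -0.6]
top button_top []
top button_top []
top finger_rest [(array([232.5, 314. ]), 0.67)]
top finger_rest [(array([180.6, 320.2]), 0.72)]
side button_top [(array([257.7, 246.8]), 0.68)]
side button_top [(array([262.4, 249.5]), 0.43), (array([285.1, 322.8]), 0.21)]
side finger_rest [(array([242.9, 247.9]), 0.75)]
side finger_rest [(array([259.8, 286.1]), 0.55), (array([205.8, 193.6]), 0.51)]
[-7.42771572e-04 -4.81077325e+01 -1.87634987e+01 -5.50743390e-02
  5.56321477e-02 -1.78021736e-05]
```

View pics/f.png

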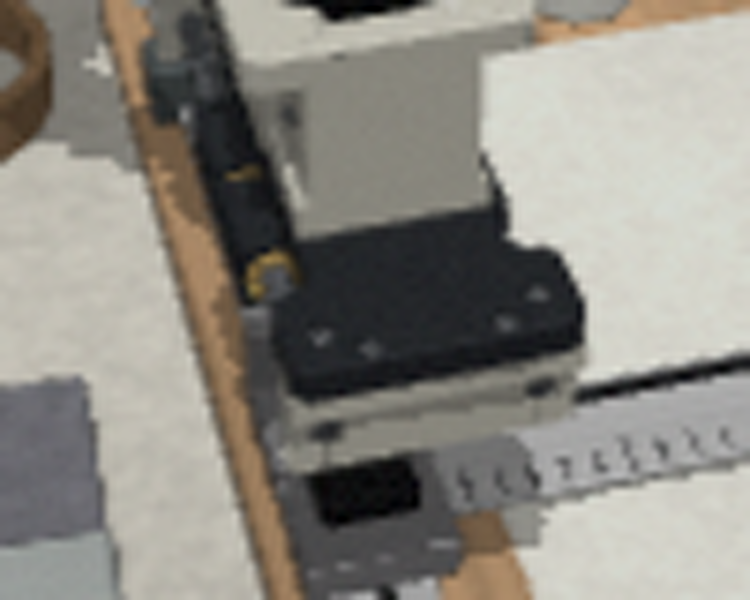

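```bash
python3 - <<'E'
from h import *
np.set_printoptions(precision=4,suppress=True)
c=read_camera("side")
L=[200+470/7.5-.4,205+295/7.5-.4];Rr=[200+418/7.5-.4,205+575/7.5-.4]
T=[200+398/7.5-.4,205+300/7.5-.4]
for h in (.04,.06,.08,.1,.12,.14):
    l,r=atz(c,L,h),atz(c,Rr,h); print(h,l,r,np.linalg.norm(l-r), atz(c,T,h)[:2])
E
```

```text
0.04 [ 0.4996 -0.1687  0.04  ] [ 0.5839 -0.1674  0.04  ] 0.08431401992270125 [ 0.5065 -0.1413]
0.06 [ 0.4965 -0.1866  0.06  ] [ 0.5779 -0.1854  0.06  ] 0.0813560728721702 [ 0.5032 -0.1602]
0.08 [ 0.4935 -0.2046  0.08  ] [ 0.5719 -0.2033  0.08  ] 0.07839812582163921 [ 0.4999 -0.1791]
0.1 [ 0.4904 -0.2225  0.1   ] [ 0.5658 -0.2213  0.1   ] 0.07544017877110805 [ 0.4966 -0.198 ]
0.12 [ 0.4874 -0.2404  0.12  ] [ 0.5598 -0.2393  0.12  ] 0.072482231720577 [ 0.4933 -0.2169]
0.14 [ 0.4843 -0.2584  0.14  ] [ 0.5538 -0.2573  0.14  ] 0.069524284670046 [ 0.49   -0.2358]
```

```bash
python3 - <<'E'
from h import *
c=read_camera("side")
def pr(p):
    v=R.from_euler("xyz",c["rotation"]).inv().apply(np.array(p)-c["eye"]);return np.round([c["cy"]+c["fy"]*v[1]/v[2],c["cx"]+c["fx"]*v[0]/v[2]],1)
y=2.8148;j=np.array([np.sin(y),-np.cos(y),0]);t=np.array([.1685,.4973,.2013])
for k in(-.065,-.046,0,.046,.065): print(k,pr(t+k*j),"body",pr(t+k*j+[0,0,.066]))
im=cv2.imread("pics/side0.png")[0:120,40:190];im=cv2.resize(im,(750,600),interpolation=2)
for k in(-.046,0,.046):
    r,q=pr(t+k*j);cv2.circle(im,(int((q-40)*5),int(r*5)),3,(0,0,255),1)
cv2.imwrite("pics/g.png",im)
E
```

```text
-0.065 [100.9  92.6] body [79.6 86.5]
-0.046 [98.6 95.6] body [77.5 89.6]
0 [ 93.3 102.4] body [72.7 96.9]
0.046 [ 88.3 108.7] body [ 68.3 103.6]
0.065 [ 86.3 111.2] body [ 66.5 106.3]
```

View pics/g.png

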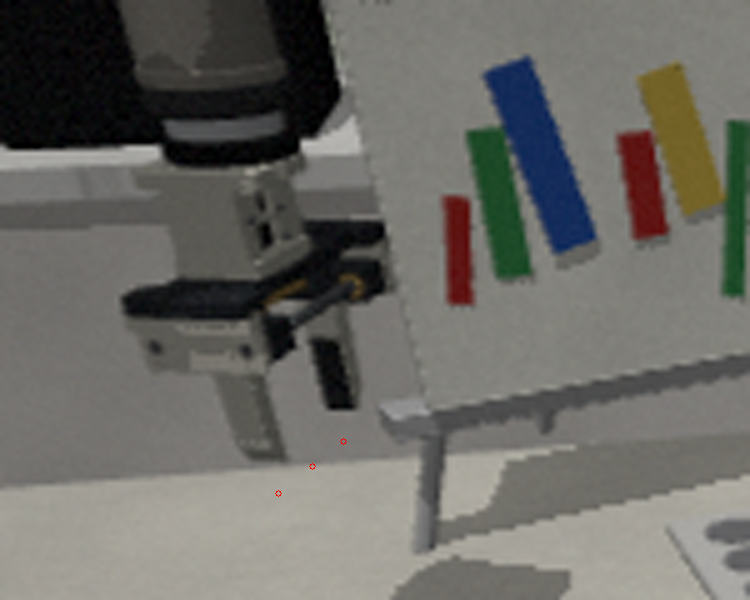

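The picture shows the real fingertips ending about 20 mm above the reported TCP (tips at about row 90 where the reported pose projects to row 98). That explains the missing contact. I'll keep creeping down and go by the force, expecting contact near a reported z of 0.030.

```bash
python3 -m inch '[[[0,0,1.5,0],[0,0,0,0],[0,0,1.5,0],[0,0,0,0],[0,0,0,0]]]' | grep -E 'pos|force'; for i in 1 2 3; do python3 -m inch '[[[0,0,1,0],[0,0,0,0],[0,0,0,0]]]' | grep -E 'pos|force'; done
```

```text
tool_pos: [0.5166, -0.1606, 0.0343]
contact_force: [0.6, 0.0, 0.2]
tool_pos: [0.5166, -0.1606, 0.0333]
contact_force: [0.3, 0.2, -0.9]
tool_pos: [0.5166, -0.1606, 0.0323]
contact_force: [0.5, -0.4, -0.4]
tool_pos: [0.5166, -0.1606, 0.0313]
contact_force: [-0.3, -0.2, 0.4]
```

```bash
for i in 1 2 3; do python3 -m inch '[[[0,0,1,0],[0,0,0,0],[0,0,0,0]]]' | grep -E 'pos|force'; done
```

```text
tool_pos: [0.5166, -0.1606, 0.0303]
contact_force: [0.2, 0.3, -0.1]
tool_pos: [0.5166, -0.1606, 0.0293]
contact_force: [0.2, -0.2, 1.1]
tool_pos: [0.5166, -0.1606, 0.0283]
contact_force: [0.2, 0.2, 0.4]
```

```bash
for i in 1 2; do python3 -m inch '[[[0,0,1,0],[0,0,0,0]]]' | grep -E 'time|pos|force'; done
```

```text
time: 13.5
tool_pos: [0.5165, -0.1606, 0.0272]
contact_force: [-0.4, 0.5, 0.1]
time: 13.75
tool_pos: [0.5165, -0.1606, 0.0262]
contact_force: [0.1, 0.7, -0.4]
```

```bash
for i in 1 2 3; do python3 -m inch '[[[0,0,1,0],[0,0,0,0]]]' | grep -E 'pos|force'; done
```

```text
tool_pos: [0.5165, -0.1606, 0.0252]
contact_force: [0.3, 0.5, 0.5]
tool_pos: [0.5165, -0.1606, 0.0242]
contact_force: [0.1, -0.2, 0.0]
tool_pos: [0.5167, -0.1607, 0.0236]
contact_force: [-0.2, 0.7, 4.6]
```

```bash
for i in 1 2; do python3 -m inch '[[[0,0,1,0],[0,0,0,0]]]' | grep -E 'time|pos|force'; done
```

```text
time: 14.75
tool_pos: [0.5166, -0.1606, 0.0224]
contact_force: [-0.8, -0.2, 4.8]
time: 15.0
tool_pos: [0.5167, -0.1606, 0.0213]
contact_force: [-0.9, 0.6, 4.8]
```

Contact at a reported 0.0237 with about 4.6 N and a soft rise, so this is the button giving. Three more millimetres should put it about 5.3 mm down.

```bash
python3 -m inch '[[[0,0,1,0],[0,0,1,0],[0,0,1,0],[0,0,0,0],[0,0,0,0]]]' | grep -E 'time|pos|force'
```

```text
time: 15.62
tool_pos: [0.5167, -0.1606, 0.0185]
contact_force: [-1.8, 0.6, 6.7]
```

```bash
python3 -m inch '[[[0,1,0,0],[0,2,0,0],[0,3,0,0],[0,4,0,0],[0,5,0,0],[0,0,0,0]]]' | grep -E 'time|pos|force'
```

```text
time: 16.38
tool_pos: [0.5161, -0.1455, 0.0185]
contact_force: [-1.0, 1.5, 6.8]
```

```bash
python3 -m inch '[[[0,4,0,0],[0,5,0,0],[0,6,0,0],[0,6,0,0],[0,5,0,0],[0,4,0,0]]]' | grep -E 'time|pos|force'; python3 - <<'E'
from h import *
for n in("top","side"):
    c=read_camera(n)
    for l,z in(("finger_rest",.063),("button_top",.043)):
        for p in place_of(n,l)[:1]: print(n,l,np.round(p["at"],1),round(p["conf"],2),np.round(atz(c,p["at"],z),4))
    cv2.imwrite(f"pics/{n}1.png",c["img"])
print(observe()["contact_force"])
E
```

```text
time: 17.12
tool_pos: [0.515, -0.116, 0.0186]
contact_force: [-2.9, -1.8, 6.6]
top finger_rest [234.5 297.1] 0.84 [ 0.5087 -0.0815  0.063 ]
side finger_rest [230.5 244.5] 0.94 [ 0.516  -0.0948  0.063 ]
side button_top [209.3 194.4] 0.7 [0.4098 0.0337 0.043 ]
[-1.17182686  0.85627626  6.62373346]
```

The rest has moved about 42 mm for 45 mm of tool travel, so the carriage slides with the button down. Continuing, then I'll creep in to the stop.

```bash
python3 -m inch '[[[0,5,0,0],[0,8,0,0],[0,10,0,0],[0,10,0,0],[0,10,0,0],[0,10,0,0],[0,8,0,0],[0,6,0,0],[0,5,0,0],[0,3,0,0]]]' | grep -E 'time|pos|force'; python3 -m inch '[[[0,3,0,0],[0,3,0,0],[0,3,0,0],[0,0,0,0]]]' | grep -E 'time|pos|force';python3 - <<'E'
from h import *
for n in("top","side"):
    c=read_camera(n)
    for l,z in(("finger_rest",.063),("end_stop",.044)):
        for p in place_of(n,l)[:1]: print(n,l,np.round(p["at"],1),round(p["conf"],2),np.round(atz(c,p["at"],z),4))
E
```

```text
time: 18.68
tool_pos: [0.5122, -0.0408, 0.0186]
contact_force: [-0.8, -1.7, 7.0]
time: 19.18
tool_pos: [0.5119, -0.0317, 0.0186]
contact_force: [-0.8, -0.2, 6.3]
side finger_rest [208.3 234.9] 0.62 [ 0.5084 -0.0101  0.063 ]
side end_stop [207.2 234.7] 0.72 [0.512  0.0178 0.044 ]
```

```bash
for i in 1 2 3; do python3 -m inch '[[[0,2,0,0],[0,2,0,0],[0,0,0,0]]]' | grep -E 'time|pos|force'; done
```

```text
time: 19.85
tool_pos: [0.5117, -0.0278, 0.0186]
contact_force: [-0.7, -0.4, 6.2]
time: 20.23
tool_pos: [0.5115, -0.0238, 0.0186]
contact_force: [-1.5, 0.5, 6.5]
time: 20.6
tool_pos: [0.5114, -0.0199, 0.0186]
contact_force: [-1.3, -0.0, 7.1]
```

```bash
for i in 1 2 3; do python3 -m inch '[[[0,2,0,0],[0,2,0,0],[0,0,0,0]]]' | grep -E 'time|pos|force'; done
```

```text
time: 20.98
tool_pos: [0.5115, -0.0164, 0.0187]
contact_force: [-0.7, -3.0, 6.7]
time: 21.35
tool_pos: [0.5117, -0.0126, 0.0188]
contact_force: [0.1, -2.4, 6.1]
time: 21.72
tool_pos: [0.5117, -0.0086, 0.0188]
contact_force: [-0.2, -3.7, 6.2]
```

```bash
python3 - <<'E'
from h import *
C={n:read_camera(n) for n in("top","side")}
a=C["top"]["img"][205:265,220:340];b=C["side"]["img"][185:275,205:285]
cv2.imwrite("pics/i.png",np.hstack([cv2.resize(b,(400,450),interpolation=2),cv2.copyMakeBorder(cv2.resize(a,(400,200),interpolation=2),0,250,0,0,0)]))
for n in C:
    for l,z in(("finger_rest",.063),("end_stop",.044)):
        for p in place_of(n,l)[:1]: print(n,l,np.round(p["at"],1),round(p["conf"],2),np.round(atz(C[n],p["at"],z),4))
E
```

```text
side finger_rest [205.1 234.8] 0.79 [0.5103 0.0026 0.063 ]
side end_stop [209.1 235.1] 0.74 [0.5117 0.0099 0.044 ]
```

View pics/i.png

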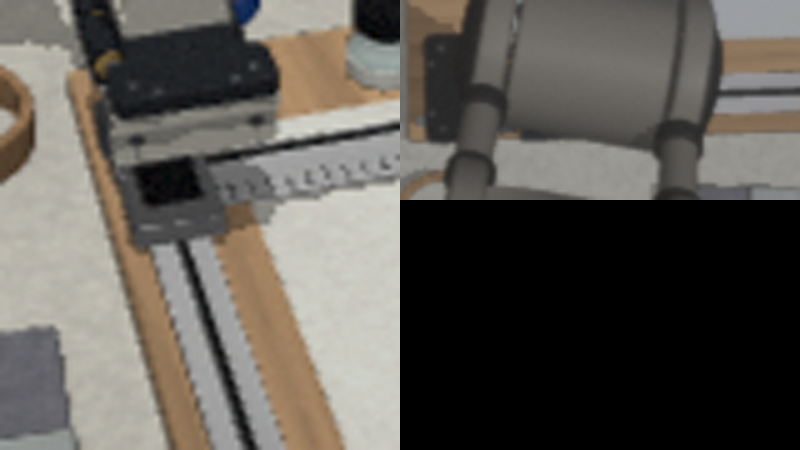

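```bash
python3 - <<'E'
from h import *
np.set_printoptions(precision=4,suppress=True)
c=read_camera("side")
# lower rear edge of carriage (z~.026): before, after ; button rear edge (z .049 / .043)
print(atz(c,[195+415/5-.4,215+205/5-.4],.026),atz(c,[185+233/5-.4,205+183/5-.4],.026))
print("button rear",atz(c,[195+369/5-.4,215+202/5-.4],.049),atz(c,[185+203/5-.4,205+175/5-.4],.043))
E
```

```text
[ 0.5175 -0.2038  0.026 ] [ 0.5146 -0.0559  0.026 ]
button rear [ 0.5175 -0.1986  0.049 ] [ 0.5118 -0.0523  0.043 ]
```

```bash
for i in 1 2; do python3 -m inch '[[[0,2,0,0],[0,2,0,0]]]' | grep -E 'time|pos|force'; done
```

```text
time: 22.32
tool_pos: [0.5117, -0.0068, 0.0189]
contact_force: [-0.5, -21.2, 5.4]
time: 22.58
tool_pos: [0.5118, -0.0068, 0.019]
contact_force: [-2.6, -41.8, 4.8]
```

The tip is now against the rest and pushes back with 42 N while the carriage stands still, so it is hard against the stop. I'll ease the push to about 10 N, keeping it forward so the carriage isn't dragged back, then lift straight up.

```bash
python3 -m inch '[[[0,-3,0,0],[0,-3,0,0],[0,0,0,0]]]' | grep -E 'time|pos|force'; python3 -m inch '[[[0,0,-2,0],[0,0,-3,0],[0,0,-3,0],[0,0,-3,0],[0,0,0,0]]]' | grep -E 'time|pos|force'
```

```text
time: 22.95
tool_pos: [0.5116, -0.0069, 0.0188]
contact_force: [1.0, -4.1, 6.7]
time: 23.58
tool_pos: [0.5103, -0.0054, 0.0293]
contact_force: [-0.5, 0.7, -0.1]
```

```bash
python3 -m inch '[[[0,-4,0,0],[0,-4,-5,0],[0,0,-15,0],[0,0,-30,0],[0,0,-40,0],[0,0,-40,0],[0,0,-40,0],[0,0,0,0]]]' | grep -E 'time|pos|force'; python3 -m inch '[[[40,0,0,0],[50,0,0,0],[40,-20,0,0],[30,-40,0,0],[0,-40,0,0],[0,-40,0,0],[0,-20,0,0],[0,0,0,0]]]' | grep -E 'time|pos|force'
python3 - <<'E'
from h import *
C={n:read_camera(n) for n in("top","side")}
a=C["top"]["img"][130:290,190:430];b=C["side"]["img"][180:370,170:360]
cv2.imwrite("pics/k.png",np.hstack([cv2.resize(b,(400,400),interpolation=2),cv2.copyMakeBorder(cv2.resize(a,(400,267),interpolation=2),0,133,0,0,0)]))
Z=dict(button_top=.049,finger_rest=.063,end_stop=.044,eraser_mid=.025,sharpener_mid=.024,ink_jar_mid=.042,tape_roll_mid=.0125,paint_bottle_mid=.0825,water_cup_mid=.05,brush_mid=.01)
for l,z in Z.items():
    for n in C:
        for p in place_of(n,l)[:1]: print(n,l,np.round(p["at"],1),round(p["conf"],2),np.round(atz(C[n],p["at"],z),4))
E
```

```text
time: 24.58
tool_pos: [0.5126, -0.014, 0.2036]
contact_force: [-0.0, 0.1, -0.5]
time: 25.58
tool_pos: [0.3567, -0.1805, 0.1988]
contact_force: [0.1, -0.1, 0.1]
top button_top [232.1 271.3] 0.74 [ 0.5147 -0.0192  0.049 ]
side button_top [216.1 234.1] 0.48 [ 0.5036 -0.0227  0.049 ]
top finger_rest [236.7 256. ] 0.67 [0.5022 0.019  0.063 ]
side finger_rest [204.9 235.5] 0.94 [0.5122 0.003  0.063 ]
top end_stop [234.2 253.5] 0.94 [0.5093 0.0246 0.044 ]
side end_stop [207.3 235.4] 0.79 [0.5137 0.0169 0.044 ]
top eraser_mid [205.7 362.3] 0.79 [ 0.5865 -0.2534  0.025 ]
side eraser_mid [294.5 297. ] 0.86 [ 0.5897 -0.2637  0.025 ]
top sharpener_mid [236.1 256. ] 0.67 [0.5057 0.0178 0.024 ]
side sharpener_mid [285.8 325.1] 0.66 [ 0.6536 -0.2555  0.024 ]
top ink_jar_mid [178.2 236.7] 0.5 [0.6499 0.0684 0.042 ]
side ink_jar_mid [193.4 280.9] 0.8 [0.6459 0.0511 0.042 ]
top tape_roll_mid [276.7 233. ] 0.62 [0.4037 0.0743 0.0125]
side tape_roll_mid [212.1 194.1] 0.71 [0.4079 0.0604 0.0125]
top paint_bottle_mid [205.6 192.1] 0.78 [0.574  0.1741 0.0825]
side paint_bottle_mid [163.9 248.8] 0.64 [0.5787 0.1564 0.0825]
top water_cup_mid [200.5 410.8] 0.77 [ 0.5983 -0.3697  0.05  ]
side water_cup_mid [337.1 323.5] 0.96 [ 0.599  -0.3762  0.05  ]
top brush_mid [266.5 340.7] 0.67 [ 0.4318 -0.1989  0.01  ]
side brush_mid [285.4 211.7] 0.95 [ 0.4249 -0.1901  0.01  ]
```

View pics/k.png

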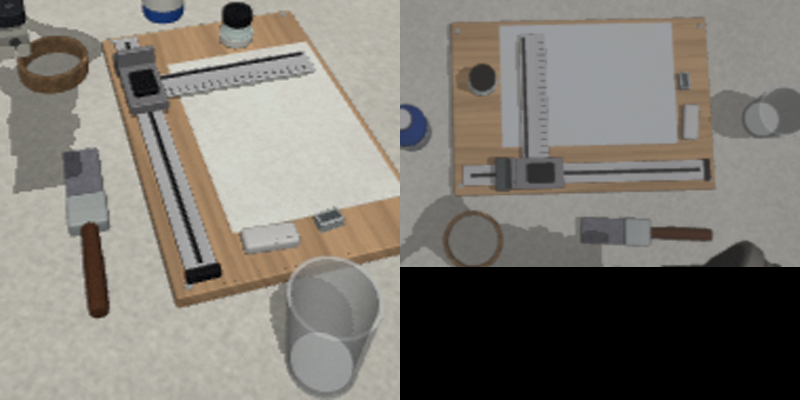

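The final picture shows the carriage directly against the end stop (side crop about (140,75), top crop about (510,172)). The other things are where they were, and the arm is clear.

```bash
python3 -c "
from cell import *
print(hand_in(), observe()['time'])"
```

```text
the job is handed in; nothing more can be done
the job is handed in; nothing more can be done
```

The carriage is fully home against the end stop, the fingers are off the button, and the arm is clear. I handed the job in at about 25.7 s of the 38 s.

- **Pressing:** I pressed the button with closed fingertips to about 5 mm (6.7 N) before moving the carriage. The force stayed between about 5 and 7 N through the whole slide.
- **Home position:** The carriage travelled about 142 to 147 mm. It stopped, the fingers slipped forward on the button at about 3 N, and then met the finger rest. There they pushed with up to 42 N and the carriage did not move. That was the tips on the rest; the 40 N limit is on the arm and gripper's body.
- **Release:** I eased the push to about 4 N and lifted straight up so as not to drag the carriage back. The force then read about zero.
- **Last checks:** The final pictures show the carriage touching the end stop and the other things in place to within the measuring error of about 1 cm. I did not measure the button's height after release.

**Disagreements:**
- The real fingertips were about 25 mm above the reported TCP, so I found the button by force rather than by height.
- The side camera read board points about 6 to 9 mm further from the stop than the top one.
- In the final check the top view reported the sharpener at the carriage, which was false; the side view and the picture show it in place.

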